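Chock a row of can capacitors

TASK

Lay the third can capacitor on its side on the rubber mat, in line beside the two that lie by the metal stop. Then set the wooden chock on the mat against its open side, away from the stop, sloping face towards the cans and near their middle, and push it up until the stop, all three cans and the chock touch and the row cannot roll apart. Leave the solder reel, the side cutter and the notebook where they are.

Things in the scene. Friction and masses are not known exactly. Their poses are not given: they have to be found in the camera images.
- row_mat: Fixed dark rubber mat, 130 (x) by 330 mm (y), 3 mm thick, with an aluminium angle stop across it, 120 mm long along x, 36 high. Origin on the mat's top (3 mm above the worktop), in the middle of the foot of the stop's face. +y runs from that face along the row (mat ends at y = +300 mm); z up. The stop's bolted flange reaches back to y = -28 mm.
- can_a: Grey cylindrical can capacitor, 50 mm in diameter, 100 mm long (two screw terminals stand out 4 mm at its +x end), 0.22 kg, lying on its side. Origin at mid-length on its axis; its x axis is the cylinder's axis. It lies on the mat nearest the stop, axis along the mat's x. It rolls easily.
- can_b: A second can like can_a; starts on the mat next to can_a, on the side away from the stop, with small gaps of up to a few mm.
- can_c: The third can, like can_a (same size, origin and axis), lying on its side on the bare worktop away from the mat; to be laid in the row next to can_b.
- chock: Light wooden wedge, 0.12 kg, loose on the worktop: 56 mm long (x, flat parallel ends), 64 deep (y), 32 high. Origin: centre of its underside, z up. Toe, a 2 mm high edge, at y = -32 mm; from it the face slopes up at 45 degrees to full height at y = -2; behind that a flat-topped block to y = +32. With the slope touching a can on the same surface, toe and can axis are 12.4 mm apart horizontally.
- chock_toe (a point): Middle of the chock's toe edge, on its underside.
- solder_reel: Bystander: reel of solder wire, 64x80x37 mm, standing on its flange behind the mat. Origin at its underside.
- cutter: Bystander: side cutter, 40x130x11 mm, lying in front of the mat. Origin at its underside.
- note_book: Bystander: small spiral notebook, 108x83x13 mm, lying behind the mat. Origin at its underside.
Not all that is in view belongs to the job. What is shaped like the can_a but yellow is not meant.

How it is judged:
By the outcome, as a careful person would: the job done as asked, in the order asked, and still so for the second after the job is handed in, with the robot touching nothing.
It also fails if it takes over 67 s, if anything falls off the work surface, if the arm or the gripper's body presses on something with over 40 N, if the wrist force passes 120 N, or if a joint passes its speed limit or range.

ROBOT

A 6-joint arm with a two-finger parallel gripper is mounted at the origin on a cart in front of the work surface, level with it; the furniture and walls round the work are solid. World frame = base frame: x ahead of the robot, y to its left, z up, the work surface at z = 0. Lengths are in m, angles in rad, forces in N, time in s.
With the tool pointing down it reaches from about 0.35 to 0.85 m from the base axis. Payload 8.1 kg.
Tool frame: the origin (TCP) lies midway between the tips of the shut fingers; the grasp point (between the pads) lies 19 mm behind it; y points along the fingers, z is the direction in which the jaws open and shut, and the axes are right-handed (so a half turn about y gives the same grasp; the last joint's range is limited). The gripper opens to 93 mm and grips with 3 to 60 N. Pads are 15 mm wide; open, the fingers measure 128 mm over their backs; the gripper's body (75 mm by 188 mm) begins 65 mm behind the grasp point.
Start: joints at [-1.328, 0.13, 1.488, -0, 1.523, -0.085], TCP at [0.193, -0.568, 0.219] pointing down, gripper open.
Joint ranges: [-2.96, 2.96], [-0.89, 2.26], [0.02, 2.5], [-1.34, 4.48], [0, 2.73], [-2.66, 2.66]. Speed limits (rad/s): [2.39, 2.39, 2.79, 3.14, 3.14, 3.14].

INTERFACE

Orientations are given as a unit quaternion [w, x, y, z].
In Python, from rig import bot gives the robot as it stands.
- The arm moves only by the tool arm_command, never from a script. Its argument "increments" is a list of rows, each a list of 6 numbers: the shift along the tool's x, y, z in units of 60 mm (1.0 is 60 mm), then the turn, a rotation vector about the tool's x, y, z in units of 6 degrees (1.0 is 6 degrees). In form: [[x, y, z, ax, ay, az], ...]. A call has 1 to 20 rows; each row is the pose to reach, as a shift and turn from the pose commanded when the call began, along the tool's axes at that moment; what a row does not reach only later rows make up. A row lasts 1/8 s, in which the tool goes at most 62.5 mm and 10.7 degrees, less where a joint would pass 70% of its speed; a pose out of reach is approached as far as the arm can. A call with a gripper value outside its range is refused whole. "hand" is the opening, from -1 (shut) to 1 (fully open), set as the call begins (left out, the last holds). The fingers move at their own pace and stop on an object; the grip force is fixed at half the most. Time passes only in rows, so rows that repeat a pose let the fingers close. It gives the time, the measured TCP pose, the force and the opening at its end, in the units of the state.
- bot.get_state(): the state, without advancing time (a new reading comes with each control period).
- bot.capture(name): name is "side" or "top" or "wrist"; returns a dict with "color" (480x640x3 uint8, red, green, blue), "intrinsics" (3x3 intrinsics, pixels), "dist_coeffs" ([k1, k2, p1, p2, k3] as OpenCV has them; the pictures are not rectified), "R" (3x3) and "t" (3): a world point X has camera coordinates R X + t. Camera axes: x right, y down, z forward; pixel columns grow to the right and rows downward; lengths in m; the calibration is good to about 2 mm. A picture is of the moment at which its call begins. There is no depth.
- bot.close_job(): hands the job in, once; it reports no verdict.
The state is a dict: "clock": time; "q": joint angles; "dq": joint speeds; "joint_torque": joint torques, N m; "position": TCP position; "tcp_rot": TCP orientation; "ft_force": force on the tool from outside, world axes, zero at the start; "torque": the same for the moment, N m; "opening": opening from 0.0 (shut) to 1.0 (fully open).
Only numpy, scipy, OpenCV 4.12 (cv2) and the standard library are available. Lean on these libraries where they do the work, as an engineer would, in place of code of your own. Each camera call takes 0.05 s, during which the arm holds its last target. There are 200 camera calls.

## Working session

There is one attempt and no reset: what is moved stays moved. The work goes in short steps, Python scripts to look and compute and a tool call to move; the robot and the scene stay as the last step left them, time stands still between calls to the robot, and variables do not carry over. Pictures are saved under pics/ and viewed, about 8 in all and at most 12, crops included, and the job is handed in when it is done.

Besides the shell and the picture viewer there is one more tool, called by a JSON object that holds its "api" and its "payload", one argument or row to a line. arm_command: Moves the arm, as the interface text tells. Its arguments: {"type":"object","properties":{"increments":{"type":"array"},"hand":{"type":"number"}},"required":["increments"]}

```bash
ls; mkdir -p pics; cat > h.py <<'E'
import numpy as np, cv2
from rig import bot
from scipy.spatial.transform import Rotation as Ro
def cap(n,f=None):
    c=bot.capture(n)
    if f: cv2.imwrite('pics/'+f,c['color'][:,:,::-1])
    return c
def ray(c,uv,z):
    K=np.array(c['intrinsics']);d=np.array(c['dist_coeffs']);R=np.array(c['R']);t=np.array(c['t'])
    p=cv2.undistortPoints(np.array(uv,float).reshape(-1,1,2),K,d).reshape(-1,2)
    D=np.c_[p,np.ones(len(p))]@R; o=-R.T@t
    return o+D*((z-o[2])/D[:,2:3])
def proj(c,X):
    return cv2.projectPoints(np.array(X,float).reshape(-1,3),cv2.Rodrigues(np.array(c['R']))[0],np.array(c['t']),np.array(c['intrinsics']),np.array(c['dist_coeffs']))[0].reshape(-1,2)
def rot():
    s=bot.get_state();w,x,y,z=s['tcp_rot'];return np.array(s['position']),Ro.from_quat([x,y,z,w]).as_matrix()
E
python3 - <<'E'
from h import *
a=cap('top','top0.png');b=cap('side','side0.png')
for c in(a,b): print(-np.array(c['R']).T@c['t'])
p,R=rot();print(p,R.round(3),bot.get_state())
E
```

```text
pics
[ 0.43610515 -0.03632652  1.01381331]
[ 0.56113873 -0.95820409  0.4080605 ]
[ 0.19305033 -0.56754121  0.21769304] [[-0.947 -0.     0.322]
 [-0.322  0.002 -0.947]
 [-0.    -1.    -0.002]] {'clock': 0.1, 'q': array([-1.32842288e+00,  1.31086280e-01,  1.48916846e+00, -1.69848609e-05,
        1.52302634e+00, -8.53999042e-02]), 'dq': array([-0.00089118, -0.00172853, -0.00166456,  0.00108781,  0.00101332,
       -0.00190819]), 'joint_torque': array([ 1.81086238e-03, -5.61337852e+01, -4.93097162e+01,  7.71661894e-02,
        2.91392725e-02, -8.22114089e-05]), 'position': array([ 0.19305033, -0.56754121,  0.21769304]), 'tcp_rot': array([ 0.11531478, -0.11542035,  0.69822632, -0.69703705]), 'ft_force': array([-0.14189821, -0.11562569, -0.46022932]), 'torque': array([-0.00135709, -0.0397832 , -0.00316548]), 'opening': 1.0018602662379275}
```

View pics/top0.png

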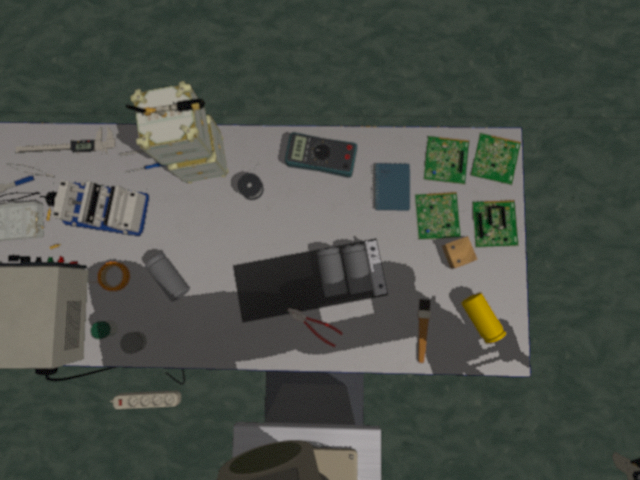

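View pics/side0.png

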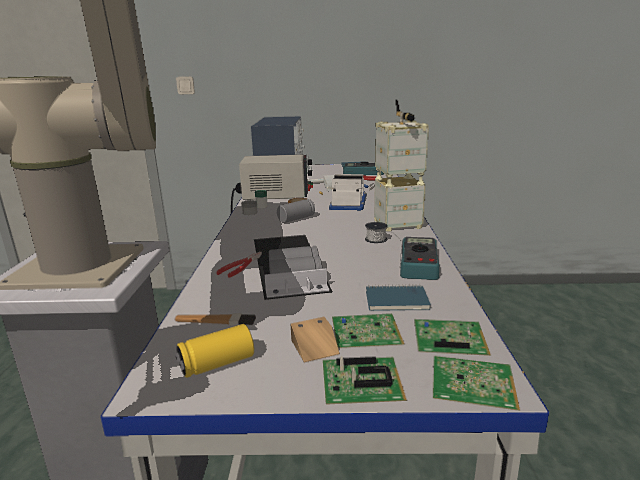

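The top view shows the mat at (235..387, 240..320) with its stop at about (375,267) and two cans at (330,270) and (356,264). The grey can at (166,274) fits can_c, and the yellow can at (485,318) is the decoy. The wooden block at (459,250) is the chock. The side view agrees. One enlarged crop will confirm this and sharpen the pixel positions.

```bash
python3 - <<'E'
from h import *
i=cv2.imread('pics/top0.png')
f=lambda x0,y0,w,h,s:cv2.resize(i[y0:y0+h,x0:x0+w],None,fx=s,fy=s,interpolation=cv2.INTER_CUBIC)
L=f(226,230,170,100,4.7)[:, :799]
A=f(130,240,75,65,4);B=f(425,225,75,65,4)
o=np.zeros((470+130-0,799,3),np.uint8)
L=cv2.resize(L,(560,330));o[:330,:560]=L   # scale 3.3
o[335:335+260,:300]=A;o[335:335+260,310:610]=B
i2=o.copy();cv2.imwrite('pics/crop0.png',np.clip(i2*1.5,0,255).astype(np.uint8))
c=cap('top')
print(ray(c,[[235,264],[243,321],[387,295],[379,239],],.003).round(3))
print(ray(c,[[166,274]],.025).round(3),ray(c,[[459,250]],.02).round(3))
E
```

```text
[[ 0.498  0.168  0.003]
 [ 0.371  0.146  0.003]
 [ 0.435 -0.173  0.003]
 [ 0.56  -0.155  0.003]]
[[0.472 0.316 0.025]] [[ 0.536 -0.328  0.02 ]]
```

View pics/crop0.png

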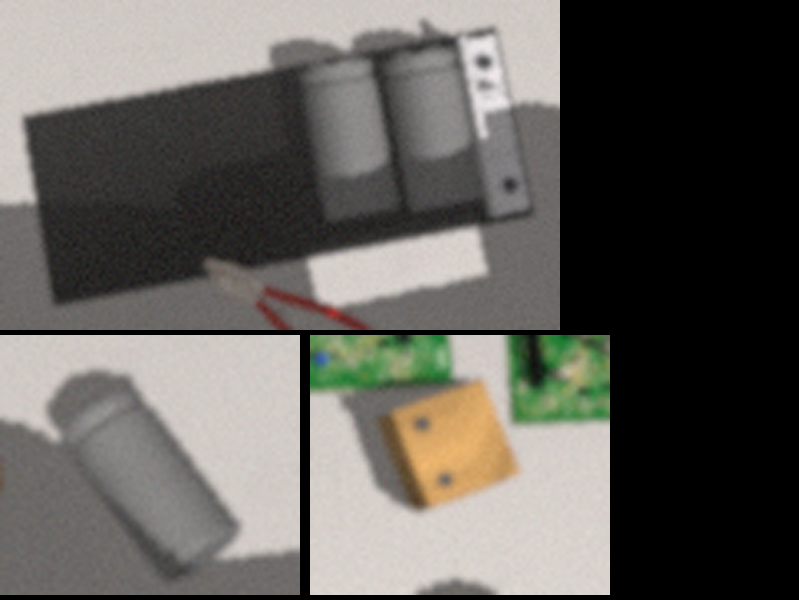

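The crop confirms the layout. The terminals and rims of the mat cans are at their upper (+x) ends. can_c has its rim at the upper left, and the chock's block is on the left with its slope facing right (-y). Next I work out the poses and fly over can_c.

```bash
cat >> h.py <<'E'
def inc(targets):
    "targets: (x,y,z,yaw_of_tool_z in deg); prints rows from present pose"
    p,R=rot(); y0=np.degrees(np.arctan2(R[1,2],R[0,2]))
    X=np.array([-R[1,2]*-1*-1,R[0,2],0]) # placeholder
    out=[]
    for x,y,z,a in targets:
        s=R.T@(np.array([x,y,z])-p)/.06
        d=(a-y0+180)%360-180
        Rt=Ro.from_rotvec([0,0,np.radians(a)]).as_matrix()@np.array([[0,0,1],[1,0,0],[0,0,0]])*1.
        z_=np.array([np.cos(np.radians(a)),np.sin(np.radians(a)),0]);y_=np.array([0,0,-1.]);x_=np.cross(y_,z_)
        rv=Ro.from_matrix(R.T@np.c_[x_,y_,z_]).as_rotvec(degrees=True)/6
        out.append(np.r_[s,rv].round(3).tolist())
        n=max(np.linalg.norm(s)*60/62.5,abs(d)/10.7); print(out[-1],'rows~%.1f'%n)
E
sed -i '/placeholder/d;/Rt=Ro/d' h.py
python3 - <<'E'
from h import *
c=cap('top')
q=[(130+u/4,240+(v-335)/4) for u,v in [(140,390),(238,525),(65,440),(180,578),(155,485)]]
w=ray(c,q,.025);print(w.round(3));d=w[0]-w[1];print(np.degrees(np.arctan2(d[1],d[0])))
q=[(425+(u-310)/4,225+(v-335)/4) for u,v in [(385,415),(485,380),(518,470),(425,505)]]
print(ray(c,q,.03).round(3), ray(c,q,.0).round(3))
inc([(.40,-.1,.22,-60),(.472,.312,.2,-54)])
E
```

```text
[[0.516 0.321 0.025]
 [0.443 0.262 0.025]
 [0.488 0.361 0.025]
 [0.414 0.293 0.025]
 [0.464 0.309 0.025]]
38.55976361758772
[[ 0.545 -0.292  0.03 ]
 [ 0.565 -0.346  0.03 ]
 [ 0.516 -0.363  0.03 ]
 [ 0.497 -0.313  0.03 ]] [[ 0.549 -0.3    0.   ]
 [ 0.569 -0.356  0.   ]
 [ 0.519 -0.373  0.   ]
 [ 0.498 -0.321  0.   ]]
[-5.774, -0.026, -6.269, 0.011, -1.869, -0.002] rows~8.2
[-9.121, 0.315, -12.384, 0.011, -2.869, -0.003] rows~14.8
```

{"api": "arm_command", "payload": {
  "increments": [
    [-5.8,0,-6.3,0,-1.9,0],
    [-5.8,0,-6.3,0,-1.9,0],
    [-5.8,0,-6.3,0,-1.9,0],
    [-5.8,0,-6.3,0,-1.9,0],
    [-5.8,0,-6.3,0,-1.9,0],
    [-5.8,0,-6.3,0,-1.9,0],
    [-5.8,0,-6.3,0,-1.9,0],
    [-5.8,0,-6.3,0,-1.9,0],
    [-9.1,0.3,-12.4,0,-2.9,0],
    [-9.1,0.3,-12.4,0,-2.9,0],
    [-9.1,0.3,-12.4,0,-2.9,0],
    [-9.1,0.3,-12.4,0,-2.9,0],
    [-9.1,0.3,-12.4,0,-2.9,0],
    [-9.1,0.3,-12.4,0,-2.9,0],
    [-9.1,0.3,-12.4,0,-2.9,0],
    [-9.1,0.3,-12.4,0,-2.9,0],
    [-9.1,0.3,-12.4,0,-2.9,0],
    [-9.1,0.3,-12.4,0,-2.9,0]
  ],
  "hand": 1
}}

```text
clock: 2.45
position: [0.4707, 0.311, 0.201]
tcp_rot: [-0.219, 0.219, -0.672, 0.672]
ft_force: [0.1, 0.3, 0.0]
opening: 1.0
```

```bash
python3 - <<'E'
from h import *
c=cap('wrist','w1.png');p,R=rot();print(p,R.round(2))
print(proj(c,[[.465,.31,.025]]))
E
```

```text
[0.47083389 0.31099459 0.20106179] [[-0.81  0.    0.59]
 [-0.59  0.   -0.81]
 [-0.   -1.    0.  ]]
[[317.88445691 226.21583213]]
```

View pics/w1.png

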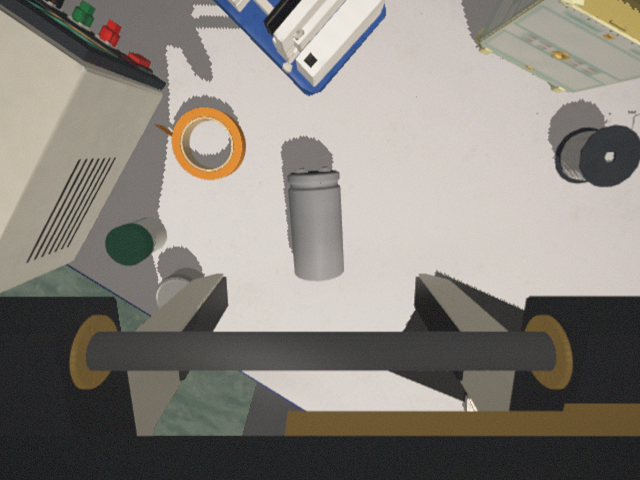

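The wrist view shows can_c at (292..343, 170..280), terminals at the top, with its axis almost along the image vertical. The space either side is clear for the fingers.

```bash
python3 - <<'E'
from h import *
c=cap('wrist')
g=cv2.cvtColor(c['color'],cv2.COLOR_RGB2HSV)
for v in (195,215,235,255,272):
    r=c['color'][v,270:370].astype(int).mean(1); print(v,r[10:90:2].round().astype(int).tolist()) if v in(235,) else 0
w=ray(c,[(292,195),(296,270),(341.5,195),(343.5,270),(316,172),(319,280)],.025);print(w.round(3))
m=(w[0]+w[2])/2-(w[1]+w[3])/2;print(np.degrees(np.arctan2(m[1],m[0])), np.linalg.norm(w[0]-w[2]),np.linalg.norm(w[4]-w[5]),((w[4]+w[5])/2).round(4))
inc([(.467,.310,.1,m[1]*0+np.degrees(np.arctan2(m[1],m[0]))-90)])
E
```

```text
235 [213, 211, 211, 213, 134, 120, 86, 100, 111, 118, 122, 126, 131, 135, 137, 142, 144, 147, 153, 151, 156, 157, 149, 152, 146, 141, 141, 137, 134, 130, 119, 156, 209, 210, 211, 210, 213, 209, 210, 209]
[[0.475 0.348 0.025]
 [0.416 0.301 0.025]
 [0.503 0.31  0.025]
 [0.444 0.263 0.025]
 [0.506 0.342 0.025]
 [0.421 0.276 0.025]]
38.19948082083927 0.04726371670841346 0.10790644508180033 [0.4634 0.3092 0.025 ]
[0.064, 1.686, -0.025, -0.002, -0.352, -0.007] rows~1.6
```

```bash
python3 - <<'E'
from h import *
inc([(.462,.308,.1,-51.8),(.462,.308,.008,-51.8)])
E
```

```text
[0.151, 1.686, -0.047, -0.002, -0.352, -0.007] rows~1.6
[0.153, 3.219, -0.047, -0.002, -0.352, -0.007] rows~3.1
```

{"api": "arm_command", "payload": {
  "increments": [
    [0.15,1.0,-0.05,0,-0.35,0],
    [0.15,1.7,-0.05,0,-0.35,0],
    [0.15,2.3,-0.05,0,-0.35,0],
    [0.15,2.8,-0.05,0,-0.35,0],
    [0.15,3.2,-0.05,0,-0.35,0],
    [0.15,3.2,-0.05,0,-0.35,0],
    [0.15,3.2,-0.05,0,-0.35,0]
  ]
}}

```text
clock: 3.42
position: [0.4625, 0.3092, 0.01]
tcp_rot: [0.232, -0.231, 0.668, -0.668]
ft_force: [-0.4, -0.5, 0.6]
opening: 1.003
```

{"api": "arm_command", "payload": {
  "increments": [
    [0,0,0,0,0,0],
    [0,0,0,0,0,0],
    [0,0,0,0,0,0],
    [0,0,0,0,0,0],
    [0,0,0,0,0,0],
    [0,0,0,0,0,0],
    [0,0,0,0,0,0],
    [0,0,0,0,0,0]
  ],
  "hand": -1
}}

```text
clock: 4.42
position: [0.4615, 0.3092, 0.0086]
tcp_rot: [0.232, -0.232, 0.668, -0.668]
ft_force: [-0.0, -0.0, 1.7]
opening: 0.528
```

{"api": "arm_command", "payload": {
  "increments": [
    [0,-0.4,0,0,0,0],
    [0,-1,0,0,0,0],
    [0,-1.7,0,0,0,0],
    [0,-2,0,0,0,0]
  ]
}}

```text
clock: 4.92
position: [0.4627, 0.3098, 0.131]
tcp_rot: [0.233, -0.231, 0.668, -0.668]
ft_force: [-0.1, -0.2, -2.5]
opening: 0.532
```

```bash
python3 - <<'E'
from h import *
a=cap('top')
i=a['color'][225:335,225:400,::-1];cv2.imwrite('pics/t2.png',np.clip(cv2.resize(i,None,fx=4.5,fy=4.5,interpolation=cv2.INTER_CUBIC)*1.6,0,255).astype(np.uint8))
print(bot.get_state()['opening']*93, bot.get_state()['position'])
E
```

```text
49.5282059660185 [0.46326261 0.31017981 0.13250897]
```

View pics/t2.png

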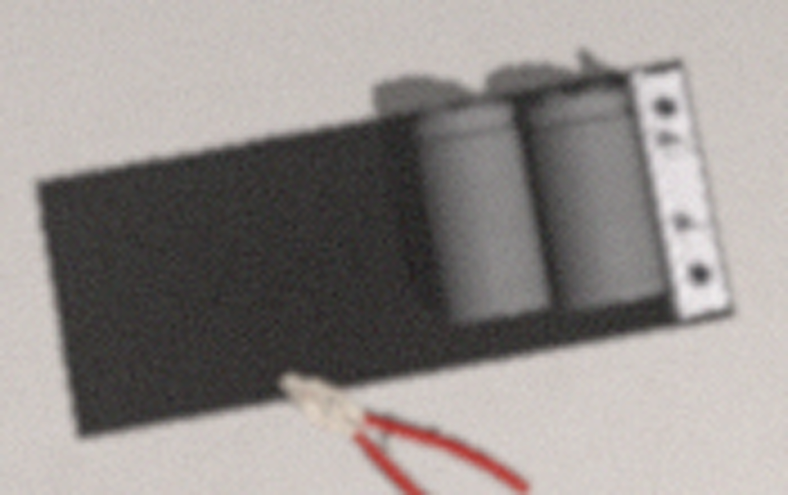

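can_c is held (opening 49.5 mm, 2.5 N load). The mat is now unshadowed, with can_b at about (480,215) and can_a at about (600,195) in the crop. The cutter tip is just outside the mat edge.

```bash
cat >> h.py <<'E'
def matframe():
    return np.load('mat.npy')
E
python3 - <<'E'
from h import *
c=cap('top')
f=lambda L:[(225+u/4.5-.4,225+v/4.5-.4) for u,v in L]
M=ray(c,f([(38,182),(80,437),(733,315),(683,62)]),.003)[:,:2]
yv=(M[0]-M[3])/2+(M[1]-M[2])/2; print('L',np.linalg.norm(yv),'W',np.linalg.norm(M[0]-M[1]),np.linalg.norm(M[3]-M[2]))
yv/=np.linalg.norm(yv);xv=np.array([yv[1],-yv[0]])
o=M.mean(0)-.135*yv
np.save('mat.npy',np.array([o,xv,yv]));print('o',o,'x',xv,'yaw',np.degrees(np.arctan2(xv[1],xv[0])))
loc=lambda P:np.c_[(P[:,:2]-o)@xv,(P[:,:2]-o)@yv].round(4)
print('b',loc(ray(c,f([(418,125),(458,320),(510,110),(548,303)]),.028)))
print('a',loc(ray(c,f([(528,105),(572,305),(630,85),(663,290)]),.028)))
W=lambda x,y:o+x*xv+y*yv
print(W(0,.165),W(0,.125))
a=np.degrees(np.arctan2(xv[1],xv[0]))-90
t=W(0.0,.170);inc([(*t,.13,a),(*t,.03,a),(*t,.0125,a)])
E
```

```text
L 0.3278355375286363 W 0.12796630420860017 0.12760697884813146
o [ 0.49244652 -0.13301625] x [0.97971551 0.20039343] yaw 11.55996641957617
b [[ 0.0548  0.1068]
 [-0.0415  0.1051]
 [ 0.0538  0.0613]
 [-0.0414  0.0609]]
a [[ 0.0546  0.0523]
 [-0.0444  0.0498]
 [ 0.055   0.0016]
 [-0.0453  0.0054]]
[0.45938161 0.02863681] [ 0.46739734 -0.01055181]
[2.911, -0.0, 3.571, 0.002, 4.454, -0.035] rows~4.4
[2.917, 1.666, 3.57, 0.002, 4.454, -0.035] rows~4.7
[2.918, 1.958, 3.569, 0.002, 4.454, -0.035] rows~4.8
```

{"api": "arm_command", "payload": {
  "increments": [
    [1,0,1.2,0,1.4,0],
    [2,0,2.4,0,2.9,0],
    [2.84,0,3.6,0,4.45,0],
    [2.84,0,3.6,0,4.45,0],
    [2.84,0,3.6,0,4.45,0],
    [2.84,0.7,3.6,0,4.45,0],
    [2.84,1.2,3.6,0,4.45,0],
    [2.84,1.6,3.6,0,4.45,0],
    [2.84,1.8,3.6,0,4.45,0],
    [2.84,1.92,3.6,0,4.45,0],
    [2.84,1.98,3.6,0,4.45,0],
    [2.84,2.0,3.6,0,4.45,0],
    [2.84,2.0,3.6,0,4.45,0],
    [2.84,2.0,3.6,0,4.45,0]
  ]
}}

```text
clock: 6.78
position: [0.4615, 0.0343, 0.0112]
tcp_rot: [0.071, -0.072, 0.704, -0.703]
ft_force: [-18.3, 0.8, 28.3]
opening: 0.529
```

```bash
python3 - <<'E'
from h import *
p,R=rot();o,x,y=np.load('mat.npy');print(p,(p[:2]-o)@x,(p[:2]-o)@y,np.degrees(np.arctan2(R[1,2],R[0,2])),bot.get_state()['ft_force'],bot.get_state()['opening'])
E
```

```text
[0.46146038 0.03429114 0.01122596] 0.003169702326551661 0.17012306194026638 -78.38011275155134 [-18.32097155   0.80398036  28.25414563] 0.5290286712750625
```

The contact force is higher than I want. I'll ease up 1.5 mm before a slight release.

{"api": "arm_command", "payload": {
  "increments": [
    [0,-0.01,0,0,0,0],
    [0,-0.025,0,0,0,0],
    [0,-0.025,0,0,0,0]
  ]
}}

```text
clock: 7.15
position: [0.4626, 0.0342, 0.0114]
tcp_rot: [-0.072, 0.071, -0.703, 0.704]
ft_force: [-4.3, 0.9, 7.1]
opening: 0.527
```

{"api": "arm_command", "payload": {
  "increments": [
    [0,-0.025,0,0,0,0],
    [0,-0.025,0,0,0,0],
    [0,-0.025,0,0,0,0],
    [0,-0.025,0,0,0,0],
    [0,-0.025,0,0,0,0]
  ],
  "hand": 0.25
}}

```text
clock: 7.78
position: [0.4616, 0.0341, 0.0116]
tcp_rot: [0.071, -0.071, 0.704, -0.703]
ft_force: [0.3, 0.1, -1.0]
opening: 0.621
```

```bash
python3 - <<'E'
from h import *
cap('wrist','w2.png');print(bot.get_state()['ft_force'],bot.get_state()['opening'])
E
```

```text
[-0.21457181  0.16803962  0.27587492] 0.62312235147211
```

View pics/w2.png

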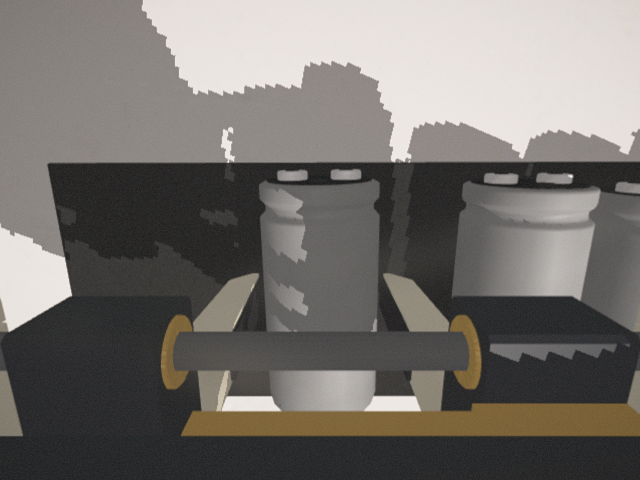

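can_c rests on the mat between the fingers, which are clear of it. Its rim is level with can_b's (both at row about 180) and the axes are parallel. Next I lift, turn 90° and roll it up with two finger contacts.

```bash
cat >> h.py <<'E'
o,xv,yv=np.load('mat.npy');yaw0=11.56
def mt(x,y,z,a=yaw0): return (*(o+x*xv+y*yv),z,a)
def where():
    p,R=rot();s=bot.get_state()
    print('mat',((p[:2]-o)@xv).round(4),((p[:2]-o)@yv).round(4),'z',p[2].round(4),'zyaw',np.degrees(np.arctan2(R[1,2],R[0,2])).round(1),'F mat',np.round([s['ft_force'][:2]@xv,s['ft_force'][:2]@yv,s['ft_force'][2]],1),'open',s['opening'],'q6',s['q'][5].round(2),s['clock'])
E
python3 - <<'E'
from h import *
where();inc([mt(.005,.235,.1),mt(.005,.235,.015),])
E
```

```text
mat 0.0032 0.1699 z 0.0116 zyaw -78.4 F mat [-0.2  0.2  0.3] open 0.62312235147211 q6 1.33 7.825
[-0.03, -1.474, -1.085, 0.001, -14.996, 0.001] rows~8.4
[-0.03, -0.057, -1.085, 0.001, -14.996, 0.001] rows~8.4
```

{"api": "arm_command", "payload": {
  "increments": [
    [0,-0.5,0,0,0,0],
    [0,-1.2,0,0,0,0],
    [0,-1.8,0,0,0,0],
    [0,-2.2,0,0,0,0],
    [0,-2.2,-1.1,0,-3,0],
    [0,-2.2,-1.1,0,-6,0],
    [0,-2.2,-1.1,0,-9,0],
    [0,-2.2,-1.1,0,-12,0],
    [0,-2.2,-1.1,0,-15,0],
    [0,-2.2,-1.1,0,-15,0],
    [0,-2.2,-1.1,0,-15,0],
    [0,-2.2,-1.1,0,-15,0],
    [0,-1.2,-1.1,0,-15,0],
    [0,-0.4,-1.1,0,-15,0],
    [0,-0.05,-1.1,0,-15,0],
    [0,-0.05,-1.1,0,-15,0],
    [0,-0.05,-1.1,0,-15,0]
  ],
  "hand": -0.14
}}

```text
clock: 9.95
position: [0.4493, 0.0989, 0.0158]
tcp_rot: [0.548, -0.548, 0.447, -0.447]
ft_force: [0.4, -0.1, 1.1]
opening: 0.43
```

```bash
python3 - <<'E'
from h import *
where();inc([mt(.005,.212,.015),mt(.005,.168,.015),mt(.005,.160,.015),])
E
```

```text
mat 0.0042 0.2358 z 0.0158 zyaw 11.6 F mat [ 0.4 -0.2  1.1] open 0.4303794407990858 q6 -0.1 9.95
[0.397, 0.013, 0.013, -0.015, 0.003, 0.001] rows~0.4
[1.13, 0.014, 0.013, -0.015, 0.003, 0.001] rows~1.1
[1.264, 0.014, 0.013, -0.015, 0.003, 0.001] rows~1.2
```

{"api": "arm_command", "payload": {
  "increments": [
    [0.25,0,0,0,0,0],
    [0.45,0,0,0,0,0],
    [0.55,0,0,0,0,0],
    [0.63,0,0,0,0,0],
    [0.71,0,0,0,0,0],
    [0.79,0,0,0,0,0],
    [0.87,0,0,0,0,0],
    [0.93,0,0,0,0,0],
    [0.99,0,0,0,0,0],
    [1.04,0,0,0,0,0],
    [1.08,0,0,0,0,0],
    [1.11,0,0,0,0,0],
    [1.13,0,0,0,0,0],
    [1.13,0,0,0,0,0],
    [1.13,0,0,0,0,0]
  ]
}}

```text
clock: 11.82
position: [0.4619, 0.0324, 0.0146]
tcp_rot: [-0.548, 0.548, -0.447, 0.447]
ft_force: [-0.2, -1.0, 0.2]
opening: 0.433
```

```bash
python3 - <<'E'
from h import *
where();a=cap('side');i=a['color'][220:310,235:345,::-1];j=cap('wrist')['color'][:,:,::-1]
cv2.imwrite('pics/s3.png',np.hstack([cv2.resize(j,(400,300)),cv2.resize(i,(400,300),interpolation=cv2.INTER_CUBIC)]))
E
```

```text
mat 0.0033 0.1681 z 0.0146 zyaw 11.6 F mat [-0.4 -1.   0.2] open 0.43340213071383216 q6 -0.24 11.825
```

View pics/s3.png

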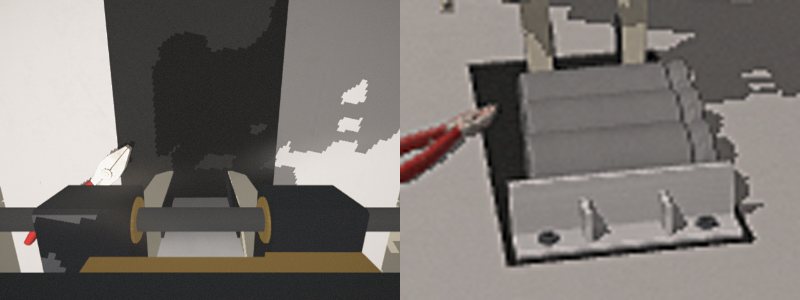

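The cans are in line and can_c is rolling freely (-1 N). The cutter tip lies near the mat's edge on the -x side, so I'll limit the jaw opening there. I continue pushing gently.

{"api": "arm_command", "payload": {
  "increments": [
    [0.03,0,0,0,0,0],
    [0.06,0,0,0,0,0],
    [0.09,0,0,0,0,0],
    [0.11,0,0,0,0,0],
    [0.13,0,0,0,0,0],
    [0.13,0,0,0,0,0],
    [0.13,0,0,0,0,0]
  ]
}}

```text
clock: 12.8
position: [0.4634, 0.0245, 0.0145]
tcp_rot: [-0.548, 0.548, -0.447, 0.447]
ft_force: [-0.5, 0.1, 0.5]
opening: 0.428
```

{"api": "arm_command", "payload": {
  "increments": [
    [0.015,0,0,0,0,0],
    [0.03,0,0,0,0,0],
    [0.03,0,0,0,0,0],
    [0.03,0,0,0,0,0]
  ]
}}

```text
clock: 13.3
position: [0.4635, 0.0241, 0.0145]
tcp_rot: [0.548, -0.548, 0.448, -0.446]
ft_force: [-1.8, 7.6, 1.5]
opening: 0.43
```

```bash
python3 - <<'E'
from h import *
where();inc([mt(.005,.2,.015)])
E
```

```text
mat 0.0031 0.1598 z 0.0145 zyaw 11.6 F mat [-0.2  7.8  1.5] open 0.4295872574962838 q6 -0.26 13.3
[-0.67, -0.007, 0.032, 0.004, 0.005, -0.02] rows~0.6
```

The row is closed (7.8 N reaction). I back off and go over the chock.

{"api": "arm_command", "payload": {
  "increments": [
    [-0.05,0,0,0,0,0],
    [-0.3,0,0,0,0,0],
    [-0.67,0,0,0,0,0],
    [-0.67,-0.7,0,0,0,0],
    [-0.67,-1.6,0,0,0,0],
    [-0.67,-2.5,0,0,0,0],
    [-0.67,-3.1,0,0,0,0],
    [-0.67,-3.1,0,0,0,0]
  ]
}}

```text
clock: 14.3
position: [0.4579, 0.063, 0.2045]
tcp_rot: [0.55, -0.546, 0.445, -0.449]
ft_force: [0.5, 0.4, -0.9]
opening: 0.429
```

```bash
python3 - <<'E'
from h import *
where();inc([(.53,-.325,.2,20.4)])
E
```

```text
mat 0.0054 0.1989 z 0.2045 zyaw 11.6 F mat [ 0.6  0.3 -0.9] open 0.4288076377334084 q6 -0.18 14.3
[6.576, 0.082, -0.123, -0.064, -1.467, 0.018] rows~6.3
```

{"api": "arm_command", "payload": {
  "increments": [
    [1.1,0,0,0,-0.3,0],
    [2.2,0,0,0,-0.6,0],
    [3.3,0,0,0,-0.9,0],
    [4.4,0.1,-0.1,0,-1.2,0],
    [5.5,0.1,-0.1,0,-1.5,0],
    [6.3,0.1,-0.1,0,-1.5,0],
    [6.6,0.1,-0.1,0,-1.5,0],
    [6.6,0.1,-0.1,0,-1.5,0],
    [6.6,0.1,-0.1,0,-1.5,0],
    [6.6,0.1,-0.1,0,-1.5,0]
  ],
  "hand": 1
}}

```text
clock: 15.55
position: [0.5296, -0.3253, 0.1945]
tcp_rot: [0.582, -0.582, 0.402, -0.402]
ft_force: [-0.1, 0.3, 0.2]
opening: 1.0
```

```bash
python3 - <<'E'
from h import *
where();c=cap('wrist','w4.png')
E
```

```text
mat -0.0022 -0.1958 z 0.1945 zyaw 20.7 F mat [-0.   0.4  0.2] open 1.0001972174791876 q6 -0.99 15.55
```

View pics/w4.png

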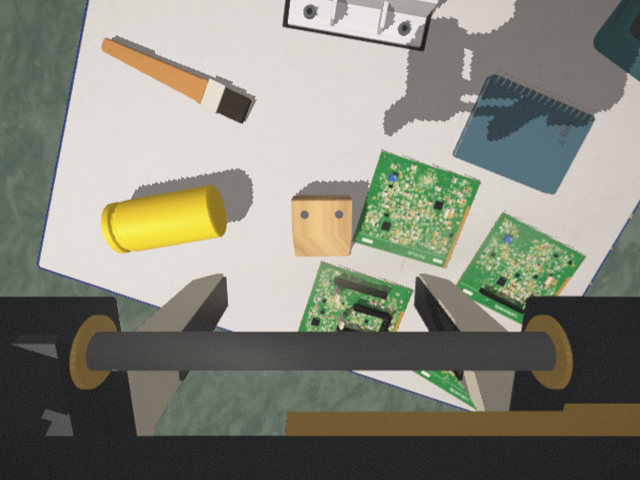

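The wrist view shows the chock at (292..352, 195..257): back edge with the two screw holes at the top, toe at the bottom at row about 257. The yellow decoy is to the left. A PCB corner is near the right finger, so I'll use a narrow opening and keep the tips above board height.

```bash
python3 - <<'E'
from h import *
c=cap('wrist')
t=ray(c,[(292,200),(352,200)],.032)[:,:2];e=ray(c,[(295,257),(351,257)],.002)[:,:2]
print(t.round(4),e.round(4),np.linalg.norm(t[0]-t[1]),np.linalg.norm(e[0]-e[1]),np.linalg.norm(t.mean(0)-e.mean(0)))
d=t.mean(0)-e.mean(0);d/=np.linalg.norm(d);a=np.degrees(np.arctan2(-d[0],d[1]));ed=t[1]-t[0]
print('yaw x',a,np.degrees(np.arctan2(ed[1],ed[0])),'ctr',(t.mean(0)+e.mean(0))/2)
m=(t.mean(0)-32e-3*d+e.mean(0)+32e-3*d)/2; g=m+.015*d
print('grasp',g, ray(c,[(362,215)],.002))
inc([(*g,.1,a),(*g,.011,a)])
E
```

```text
[[ 0.4973 -0.314 ]
 [ 0.549  -0.2946]] [[ 0.5194 -0.3742]
 [ 0.5743 -0.3535]] 0.05524110875252143 0.05858568228569404 0.06410237723485575
yaw x 21.72800360342758 20.632492582338482 ctr [ 0.53499399 -0.33408034]
grasp [ 0.52944097 -0.32014606] [[ 0.56814033 -0.30822002  0.002     ]]
[-0.088, 1.581, 0.029, -0.002, -0.178, 0.002] rows~1.5
[-0.088, 3.065, 0.028, -0.002, -0.178, 0.002] rows~2.9
```

{"api": "arm_command", "payload": {
  "increments": [
    [-0.09,0.6,0.03,0,-0.1,0],
    [-0.09,1.3,0.03,0,-0.1,0],
    [-0.09,1.6,0.03,0,-0.1,0],
    [-0.09,2.0,0.03,0,-0.1,0],
    [-0.09,2.5,0.03,0,-0.1,0],
    [-0.09,2.8,0.03,0,-0.1,0],
    [-0.09,3.05,0.03,0,-0.1,0],
    [-0.09,3.05,0.03,0,-0.1,0],
    [-0.09,3.05,0.03,0,-0.1,0]
  ],
  "hand": 0.38
}}

```text
clock: 16.77
position: [0.5299, -0.3216, 0.0127]
tcp_rot: [-0.583, 0.583, -0.399, 0.4]
ft_force: [-0.1, -0.5, 0.1]
opening: 0.688
```

{"api": "arm_command", "payload": {
  "increments": [
    [0,0,0,0,0,0],
    [0,0,0,0,0,0],
    [0,0,0,0,0,0],
    [0,0,0,0,0,0],
    [0,0,0,0,0,0],
    [0,0,0,0,0,0]
  ],
  "hand": -1
}}

```text
clock: 17.52
position: [0.5299, -0.3217, 0.0128]
tcp_rot: [-0.583, 0.583, -0.399, 0.4]
ft_force: [-2.1, 0.5, 5.9]
opening: 0.599
```

{"api": "arm_command", "payload": {
  "increments": [
    [0,-0.3,0,0,0,0],
    [0,-0.8,0,0,0,0],
    [0,-1.5,0,0,0,0],
    [0,-2.2,0,0,0,0],
    [0,-2.5,0,0,0,0],
    [0,-2.5,0,0,0,0]
  ]
}}

```text
clock: 18.27
position: [0.53, -0.3217, 0.1632]
tcp_rot: [-0.583, 0.583, -0.399, 0.401]
ft_force: [-0.8, -0.1, -2.3]
opening: 0.6
```

```bash
python3 - <<'E'
from h import *
where();cap('wrist','w5.png');p,R=rot();inc([(.47,-.05,.16,15),mt(.004,.235,.12),mt(.004,.235,.0145)])
E
```

```text
mat -0.001 -0.1923 z 0.1632 zyaw 21.2 F mat [-0.8  0.1 -2.3] open 0.5999097525299524 q6 -1.0 18.275
[-4.567, 0.019, 0.714, 0.001, 1.03, -0.002] rows~4.4
[-6.992, 0.686, 1.283, 0.001, 1.603, -0.002] rows~6.9
[-6.992, 2.445, 1.283, 0.001, 1.603, -0.002] rows~7.2
```

View pics/w5.png

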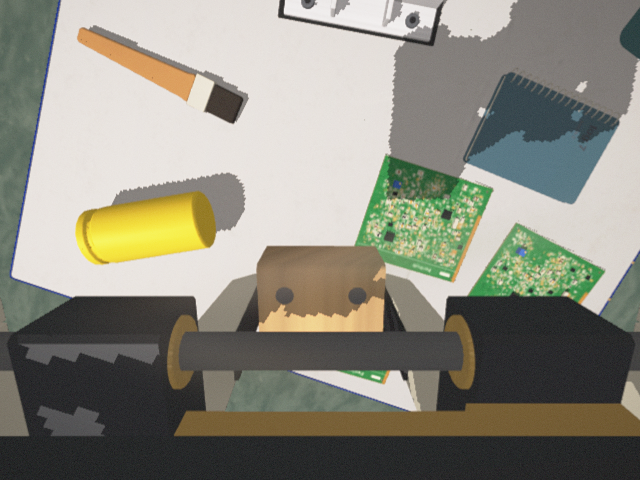

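The chock is gripped square (55.8 mm). The PCBs don't appear to have moved, and the yellow can and notebook stay put. I carry the chock over to the mat, beyond can_c.

{"api": "arm_command", "payload": {
  "increments": [
    [-1,0,0.15,0,0.2,0],
    [-2,0,0.3,0,0.4,0],
    [-3,0,0.45,0,0.6,0],
    [-4,0,0.6,0,0.8,0],
    [-5,0,0.8,0,1.0,0],
    [-6,0.2,1.0,0,1.3,0],
    [-7,0.4,1.28,0,1.6,0],
    [-7,0.6,1.28,0,1.6,0],
    [-7,0.7,1.28,0,1.6,0],
    [-7,1.4,1.28,0,1.6,0],
    [-7,2.0,1.28,0,1.6,0],
    [-7,2.3,1.28,0,1.6,0],
    [-7,2.38,1.28,0,1.6,0],
    [-7,2.38,1.28,0,1.6,0],
    [-7,2.38,1.28,0,1.6,0]
  ]
}}

```text
clock: 20.2
position: [0.4501, 0.0979, 0.0199]
tcp_rot: [0.548, -0.547, 0.447, -0.448]
ft_force: [0.3, 0.0, -1.2]
opening: 0.598
```

```bash
python3 - <<'E'
from h import *
where();inc([mt(.005,.195,.0158),mt(.005,.187,.0158)])
E
```

```text
mat 0.0048 0.2347 z 0.0199 zyaw 11.5 F mat [ 0.3 -0.  -1.2] open 0.5982068439871685 q6 -0.1 20.2
[0.662, 0.068, 0.003, -0.017, -0.003, 0.002] rows~0.6
[0.795, 0.068, 0.003, -0.017, -0.003, 0.002] rows~0.8
```

Lower onto the mat until light contact.

{"api": "arm_command", "payload": {
  "increments": [
    [0,0.03,0,0,0,0],
    [0,0.055,0,0,0,0],
    [0,0.065,0,0,0,0],
    [0,0.065,0,0,0,0]
  ]
}}

```text
clock: 20.7
position: [0.4495, 0.0984, 0.0158]
tcp_rot: [0.548, -0.548, 0.447, -0.447]
ft_force: [-2.6, -0.5, 6.7]
opening: 0.598
```

{"api": "arm_command", "payload": {
  "increments": [
    [0,0.01,0,0,0,0],
    [0,0.01,0,0,0,0],
    [0,0.01,0,0,0,0]
  ]
}}

```text
clock: 21.08
position: [0.4495, 0.0984, 0.0158]
tcp_rot: [0.548, -0.548, 0.447, -0.447]
ft_force: [-6.7, -1.5, 13.5]
opening: 0.597
```

{"api": "arm_command", "payload": {
  "increments": [
    [0.05,-0.01,0,0,0,0],
    [0.15,-0.012,0,0,0,0],
    [0.25,-0.012,0,0,0,0],
    [0.35,-0.012,0,0,0,0],
    [0.45,-0.012,0,0,0,0],
    [0.53,-0.012,0,0,0,0],
    [0.6,-0.012,0,0,0,0],
    [0.66,-0.012,0,0,0,0],
    [0.66,-0.012,0,0,0,0]
  ]
}}

```text
clock: 22.2
position: [0.458, 0.0593, 0.0158]
tcp_rot: [0.548, -0.547, 0.447, -0.447]
ft_force: [-0.2, 2.7, 6.1]
opening: 0.602
```

{"api": "arm_command", "payload": {
  "increments": [
    [0.02,0,0,0,0,0],
    [0.04,0,0,0,0,0],
    [0.06,0,0,0,0,0],
    [0.06,0,0,0,0,0]
  ]
}}

```text
clock: 22.7
position: [0.4586, 0.0561, 0.0158]
tcp_rot: [0.548, -0.547, 0.447, -0.447]
ft_force: [0.1, 4.4, 6.4]
opening: 0.602
```

```bash
python3 - <<'E'
from h import *
where()
E
```

```text
mat 0.0048 0.1921 z 0.0158 zyaw 11.6 F mat [1.  4.3 6.4] open 0.6022600429106225 q6 -0.19 22.7
```

{"api": "arm_command", "payload": {
  "increments": [
    [0.02,0,0,0,0,0],
    [0.04,0,0,0,0,0],
    [0.04,0,0,0,0,0]
  ]
}}

```text
clock: 23.08
position: [0.4591, 0.0538, 0.0158]
tcp_rot: [0.548, -0.547, 0.447, -0.447]
ft_force: [-1.1, 4.5, 6.8]
opening: 0.599
```

{"api": "arm_command", "payload": {
  "increments": [
    [0.015,0,0,0,0,0],
    [0.03,0,0,0,0,0],
    [0.03,0,0,0,0,0]
  ]
}}

```text
clock: 23.45
position: [0.4595, 0.052, 0.0158]
tcp_rot: [0.548, -0.547, 0.447, -0.447]
ft_force: [-0.2, 4.5, 7.9]
opening: 0.605
```

```bash
python3 - <<'E'
from h import *
where()
E
```

```text
mat 0.0048 0.1879 z 0.0158 zyaw 11.6 F mat [0.7 4.5 7.9] open 0.6046737842496558 q6 -0.2 23.45
```

{"api": "arm_command", "payload": {
  "increments": [
    [0.015,0,0,0,0,0],
    [0.03,0,0,0,0,0],
    [0.03,0,0,0,0,0]
  ]
}}

```text
clock: 23.82
position: [0.4599, 0.0503, 0.0158]
tcp_rot: [0.548, -0.547, 0.447, -0.447]
ft_force: [-0.1, 5.1, 6.6]
opening: 0.6
```

{"api": "arm_command", "payload": {
  "increments": [
    [0.015,0,0,0,0,0],
    [0.03,0,0,0,0,0],
    [0.03,0,0,0,0,0]
  ]
}}

```text
clock: 24.2
position: [0.4602, 0.0485, 0.0158]
tcp_rot: [0.548, -0.547, 0.447, -0.447]
ft_force: [-0.8, 5.2, 6.3]
opening: 0.597
```

```bash
python3 - <<'E'
from h import *
where();a=cap('side');i=a['color'][220:310,235:345,::-1];t=cap('top')['color'][225:325,235:385,::-1]
cv2.imwrite('pics/s6.png',np.hstack([cv2.resize(t,(420,280),interpolation=cv2.INTER_CUBIC),cv2.resize(i,(342,280),interpolation=cv2.INTER_CUBIC)]))
E
```

```text
mat 0.0048 0.1843 z 0.0158 zyaw 11.6 F mat [0.2 5.3 6.3] open 0.5974065165968784 q6 -0.21 24.2
```

View pics/s6.png

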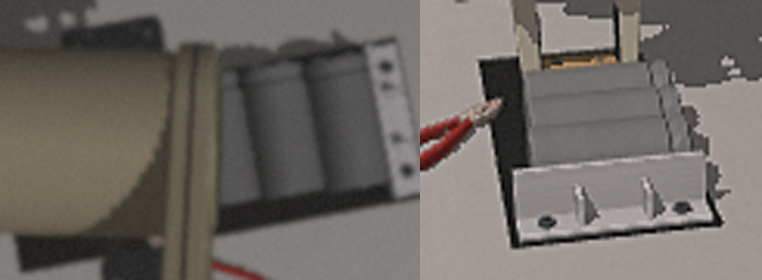

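{"api": "arm_command", "payload": {
  "increments": [
    [0.015,0,0,0,0,0],
    [0.03,0,0,0,0,0],
    [0.03,0,0,0,0,0]
  ]
}}

```text
clock: 24.68
position: [0.4605, 0.0468, 0.0158]
tcp_rot: [0.548, -0.547, 0.447, -0.447]
ft_force: [0.2, 4.4, 7.2]
opening: 0.6
```

{"api": "arm_command", "payload": {
  "increments": [
    [0.015,0,0,0,0,0],
    [0.03,0,0,0,0,0],
    [0.03,0,0,0,0,0]
  ]
}}

```text
clock: 25.05
position: [0.4606, 0.0463, 0.0158]
tcp_rot: [0.549, -0.547, 0.447, -0.447]
ft_force: [-2.5, 11.5, 8.6]
opening: 0.602
```

A firm stop: the force rose from 4.4 to 11.5 N and the motion stalled. Stop, row and chock are in contact. I release with a small opening and lift straight up.

{"api": "arm_command", "payload": {
  "increments": [
    [0,0,0,0,0,0],
    [0,0,0,0,0,0],
    [0,0,0,0,0,0],
    [0,0,0,0,0,0]
  ],
  "hand": 0.38
}}

```text
clock: 25.55
position: [0.4599, 0.0445, 0.0149]
tcp_rot: [-0.548, 0.548, -0.447, 0.447]
ft_force: [-0.8, 0.1, 0.3]
opening: 0.691
```

{"api": "arm_command", "payload": {
  "increments": [
    [0,-0.1,0,0,0,0],
    [0,-0.3,0,0,0,0],
    [0,-0.8,0,0,0,0],
    [0,-1.5,0,0,0,0],
    [0,-2.3,0,0,0,0],
    [0,-3,0,0,0,0],
    [-2,-3.2,0,0,0,0],
    [-2,-3.2,0,0,0,0],
    [-2,-3.2,0,0,0,0],
    [-2,-3.2,0,0,0,0]
  ]
}}

```text
clock: 26.8
position: [0.436, 0.1622, 0.2076]
tcp_rot: [0.548, -0.548, 0.446, -0.447]
ft_force: [-0.8, -0.7, 0.1]
opening: 0.687
```

```bash
python3 - <<'E'
from h import *
where();a=cap('side');i=a['color'][220:310,235:345,::-1];j=cap('top')['color'][225:325,225:400,::-1]
print(rot()[0])
cv2.imwrite('pics/s7.png',np.vstack([cv2.resize(j,(525,300),interpolation=cv2.INTER_CUBIC),cv2.resize(i,(525,300),interpolation=cv2.INTER_CUBIC)]))
E
```

```text
mat 0.0039 0.3005 z 0.2076 zyaw 11.7 F mat [-0.9 -0.6  0.1] open 0.6872678827125911 q6 0.04 26.8
[0.43618383 0.16124429 0.20714978]
```

View pics/s7.png

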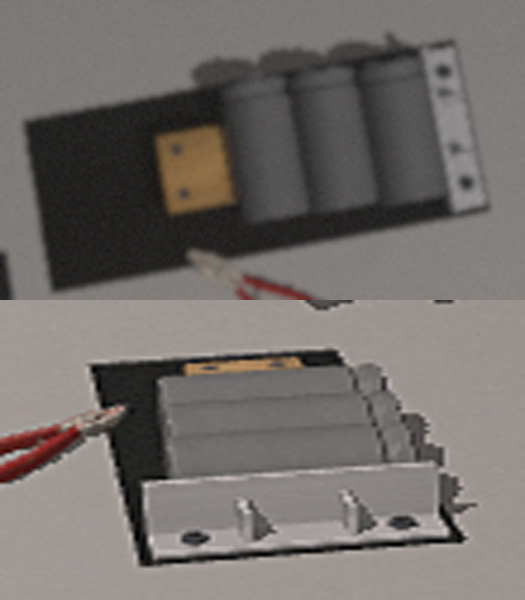

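The top and side views show stop, can_a, can_b, can_c and chock packed together, with the chock slope-first at mid-length. The cutter is unmoved. As a tightness check, I'll nudge the chock's back gently with shut fingers: a loose chock would slide at about 1 N, while a tight row pushes back.

```bash
python3 - <<'E'
from h import *
inc([mt(.0045,.232,.1),mt(.0045,.232,.017)])
c=cap('top');f=lambda L:[(225+u/3-.4,225+v/3-.4) for u,v in L]
loc=lambda P:np.c_[(P[:,:2]-o)@xv,(P[:,:2]-o)@yv].round(4)
print('chock back top',loc(ray(c,f([(157,137),(168,214)]),.035)),'c left',loc(ray(c,f([(228,95),(247,220)]),.028)))
E
```

```text
[1.125, 1.786, 0.012, 0.0, -0.008, 0.004] rows~2.0
[1.125, 3.17, 0.012, 0.0, -0.008, 0.004] rows~3.2
chock back top [[ 0.032   0.2005]
 [-0.0239  0.2023]] c left [[ 0.0532  0.1448]
 [-0.0385  0.1474]]
```

{"api": "arm_command", "payload": {
  "increments": [
    [1.1,0.3,0,0,0,0],
    [1.1,1.0,0,0,0,0],
    [1.1,1.8,0,0,0,0],
    [1.1,2.5,0,0,0,0],
    [1.1,3.0,0,0,0,0],
    [1.1,3.15,0,0,0,0],
    [1.1,3.15,0,0,0,0],
    [1.1,3.15,0,0,0,0],
    [1.2,3.15,0,0,0,0],
    [1.3,3.15,0,0,0,0],
    [1.4,3.15,0,0,0,0],
    [1.43,3.15,0,0,0,0],
    [1.43,3.15,0,0,0,0]
  ],
  "hand": -1
}}

```text
clock: 28.58
position: [0.4532, 0.0781, 0.018]
tcp_rot: [-0.548, 0.548, -0.447, 0.447]
ft_force: [-0.5, 1.0, 0.4]
opening: 0.003
```

{"api": "arm_command", "payload": {
  "increments": [
    [0.015,0,0,0,0,0],
    [0.03,0,0,0,0,0],
    [0.03,0,0,0,0,0]
  ]
}}

```text
clock: 28.95
position: [0.4535, 0.0765, 0.018]
tcp_rot: [-0.548, 0.548, -0.447, 0.447]
ft_force: [0.4, -0.9, -0.8]
opening: 0.002
```

```bash
python3 - <<'E'
from h import *
where()
E
```

```text
mat 0.0039 0.2131 z 0.018 zyaw 11.6 F mat [ 0.2 -0.9 -0.8] open 0.002166095701311366 q6 -0.15 28.95
```

{"api": "arm_command", "payload": {
  "increments": [
    [0.01,0,0,0,0,0],
    [0.025,0,0,0,0,0],
    [0.025,0,0,0,0,0]
  ]
}}

```text
clock: 29.32
position: [0.4539, 0.0749, 0.0181]
tcp_rot: [0.548, -0.548, 0.447, -0.447]
ft_force: [-0.1, -0.3, -0.0]
opening: 0.006
```

{"api": "arm_command", "payload": {
  "increments": [
    [0.01,0,0,0,0,0],
    [0.025,0,0,0,0,0],
    [0.025,0,0,0,0,0]
  ]
}}

```text
clock: 29.7
position: [0.4539, 0.0746, 0.0181]
tcp_rot: [0.548, -0.547, 0.448, -0.446]
ft_force: [-1.5, 6.1, 1.8]
opening: 0.003
```

{"api": "arm_command", "payload": {
  "increments": [
    [0.01,0,0,0,0,0],
    [0.02,0,0,0,0,0],
    [0.02,0,0,0,0,0]
  ]
}}

```text
clock: 30.08
position: [0.4539, 0.0742, 0.0181]
tcp_rot: [0.549, -0.547, 0.448, -0.446]
ft_force: [-3.4, 11.8, 2.5]
opening: 0.002
```

The chock resists with 12 N and doesn't move, so the row is tight. I back off gently, lift and do a final check.

{"api": "arm_command", "payload": {
  "increments": [
    [-0.03,0,0,0,0,0],
    [-0.06,0,0,0,0,0],
    [-0.2,0,0,0,0,0],
    [-0.6,0,0,0,0,0],
    [-0.8,-0.6,0,0,0,0],
    [-1,-1.5,0,0,0,0],
    [-1.6,-2.5,0,0,0,0],
    [-2,-3.2,0,0,0,0],
    [-2,-3.2,0,0,0,0],
    [-2,-3.2,0,0,0,0],
    [-2,-3.2,0,0,0,0],
    [-2,-3.2,0,0,0,0],
    [-2,-3.2,0,0,0,0]
  ]
}}

```text
clock: 31.7
position: [0.43, 0.1895, 0.2093]
tcp_rot: [-0.547, 0.548, -0.447, 0.447]
ft_force: [0.0, -0.2, -0.6]
opening: -0.0
```

```bash
python3 - <<'E'
from h import *
where();a=cap('side');i=a['color'][215:315,215:445,::-1];j=cap('top')['color'][130:350,150:450,::-1]
cv2.imwrite('pics/s8.png',np.vstack([np.clip(cv2.resize(j[60:],(600,320),interpolation=cv2.INTER_CUBIC)*1.4,0,255).astype(np.uint8),cv2.resize(i,(600,261),interpolation=cv2.INTER_CUBIC)]))
E
```

```text
mat 0.0035 0.3285 z 0.2093 zyaw 11.5 F mat [-0.  -0.2 -0.6] open -9.353627094719894e-05 q6 0.1 31.7
```

View pics/s8.png

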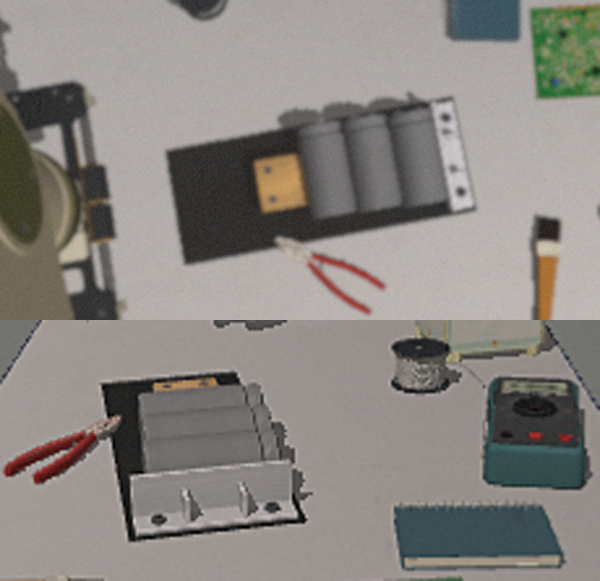

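The final view shows the three cans parallel and packed against the stop, with the chock against can_c at mid-length. The reel, cutter and notebook look unmoved and the robot is clear, so I hand in.

```bash
python3 -c "
from rig import bot
print(bot.close_job())"
```

```text
the job is handed in; nothing more can be done
None
```

The job is done and handed in at about 32 s of the 67 s allowed. The third can lies in line on the mat against can_b. The chock sits behind it, sloping face to the cans and near their middle, pushed up until the row was tight.

- **Tightness:** the chock stalled against the row at 11.5 N when I pushed it in. After release, a nudge on its back met 12 N and it moved only about 0.4 mm.
- **Position:** the chock's back edge measured 201.4 mm from the stop, which is the exact value for a closed row. The finger contact put the row 2 mm further out. That is within the calibration error, so I relied on the forces.
- **Surroundings:** the last two views show the reel, cutter and notebook where they were and the robot clear of everything. I judged this by eye and did not measure it. The right finger passed close over a circuit board when I took the chock; no shift of the board was visible.
- **Forces:** the highest force I read was 28 N down and 18 N sideways at the wrist, about 34 N in all, while setting can_c down. I eased off straight away. I read forces only at the end of each move, so a short peak in between could have gone unseen.

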